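# Finish the ball pyramid and aim the drying lamp at it

## Robot

A 6-joint arm with a two-finger parallel gripper is mounted at the origin on the work surface. World frame = base frame: x ahead of the robot, y to its left, z up, the work surface at z = 0. Lengths are in mm, angles in rad, forces in N, time in s.
With the tool pointing down it reaches from about 275 to 750 mm from the base axis. Payload 10.2 kg.
Tool frame: the origin (TCP) lies between the finger pads; the fingertips stand 25 mm ahead of it and the grasp point (between the pads) lies 6 mm ahead of it; z points along the fingers, y is the line along which they close (so a half turn about z gives the same grasp; the last joint's range is limited). The gripper opens to 85 mm and grips with 20 to 120 N. Pads are 22 mm wide; open, the fingers measure 114 mm over their backs; the gripper's body (76 mm by 85 mm) begins 54 mm behind the grasp point. The pads swing forward as they close: fully open they stand 13 mm farther back than shut.
Start: joints at [-1.571, 0.313, 1.498, -0, 1.331, -0.223], TCP at [115.991, -512.033, 256.294] pointing down, gripper open.
Joint ranges: [-2.94, 2.94], [-0.97, 2.17], [0.19, 2.56], [-1.23, 4.37], [0.02, 3.11], [-2.88, 2.88]. Speed limits (rad/s): [2.39, 2.39, 3.01, 3.14, 3.14, 3.14].

## Interface

Orientations are given as a unit quaternion [w, x, y, z].
In Python, from rig import ctrl, eyes, finish_job gives the robot as it stands.
- The arm moves only by the tool step_arm, never from a script. Its argument "increments" is a list of rows, each an object of numbers: "dx", "dy", "dz": the shift along the tool's x, y, z in units of 25 mm (1.0 is 25 mm); "wx", "wy", "wz": the turn, a rotation vector about the tool's x, y, z in units of 6 degrees (1.0 is 6 degrees). A call has 1 to 5 rows; each row shifts and turns the commanded pose from where the row before left it, along the tool's axes as they then stand; what a row does not reach is not made up. A row lasts 1/10 s, in which the tool goes at most 50 mm and 8.59 degrees, less where a joint would pass 70% of its speed; a pose out of reach is approached as far as the arm can. A call is refused whole if a number of a shift passes 1 or a number of a turn 1, either way. A call with a gripper value outside its range is refused whole. "fingers" is the finger opening in mm, from 0 to 85.4, set as the call begins (left out, the last holds). The fingers move at their own pace and stop on an object; "squeeze" is the grip in N (left out, the last holds). Time passes only in rows, so rows that do not move let the fingers close. It gives the time, the measured TCP pose, the force, the opening and the grip force at its end, in the units of the state.
- ctrl.sense(): the state, without advancing time (a new reading comes with each control period).
- eyes.capture(name): name is "scene" or "side" or "wrist"; returns a dict with "frame" (480x640x3 uint8, blue, green, red), "fx", "fy", "cx", "cy" (pixels), "R" (3x3) and "t" (3): a world point X has camera coordinates R X + t; the wrist camera has in their place "tool_from_camera" (4x4, takes a point from camera to tool coordinates, whose origin is the TCP and whose axes are the flange's). Camera axes: x right, y down, z forward; pixel columns grow to the right and rows downward; lengths in mm; the calibration is good to about 2 mm. The wrist camera is an equidistant fisheye: a pixel r from the principal point sees the ray r / f radians off the axis. A picture is of the moment at which its call begins: read the wrist's pose just before it. There is no depth.
- finish_job(): hands the job in; it is judged then, once.
Trained networks look in the newest picture that a camera, given by its name, has taken for a name from the list of things; names that differ only in an ending like _2 or _b are one class to them, and where a whole thing is asked for, a point or a joint stands for the part that bears it (a point fixed in the world has none). Each returns a list of dicts, best first, with "p" (0 to 1); they miss things now and then, are a little off and sometimes report something else, mostly with a low value. They report only what shows in the picture. A call takes as long as a camera call. They do not tell look-alikes from the thing itself.
- eyes.cut_out(camera, label): "mask" (480x640 bool, what is visible of it).
- eyes.landmark_of(camera, label): "point" ([x, y, z] in mm, in the coordinates of the camera as it stood for that picture, good to about 4 mm: a listed point, or the origin of a listed thing).
The state is a dict: "time_s": time; "joints": joint angles; "dq": joint speeds; "tau": joint torques, N m; "eef_pos": TCP position; "ee_rot": TCP orientation; "force": force on the tool from outside, world axes, zero at the start; "wrist_torque": the same for the moment, N m; "grip_width": opening from 0.0 (shut) to 1.0 (fully open); "grip_force": force on a finger pad.
Only numpy, scipy, OpenCV 4.12 (cv2) and the standard library are available. Lean on these libraries where they do the work, as an engineer would, in place of code of your own. Each camera call takes 0.05 s, during which the arm holds its last target. There are 200 camera calls.

## Task

Three freshly primed white balls sit in the plywood rack: take the fourth from its little cardboard box and set it gently on top, in the hollow between the three, so that they make a pyramid and nothing rolls out of the rack. Then swivel and tilt the green drying lamp by its red ball grip until it points straight at the middle of the top ball, and let go. Leave the twine, the jar and the tin where they stand.

Things in the scene. Friction and masses are not known exactly. Their poses are not given: they have to be found in the camera images.
- top_ball: the fourth ball, plastic, smooth white, 60 mm in diameter, loose, standing at first in the mouth of the little cardboard box. Its origin is the point that was its underside at the start and turns with the ball as it rolls; use top_ball_center for its place
- top_ball_center (a point): centre of the fourth ball
- ball1: ball 1 of the three in the rack, white, 60 mm in diameter, loose; its origin lies on its surface and turns with it, use ball1_center for its place
- ball2: ball 2 of the three in the rack, white, 60 mm in diameter, loose; its origin lies on its surface and turns with it, use ball2_center for its place
- ball3: ball 3 of the three in the rack, white, 60 mm in diameter, loose; its origin lies on its surface and turns with it, use ball3_center for its place
- ball1_center (a point): centre of ball 1 of the three in the rack
- ball2_center (a point): centre of ball 2 of the three in the rack
- ball3_center (a point): centre of ball 3 of the three in the rack
- rack: square plywood plate 135 x 135 x 20 mm, fixed on the table, with three square holes of 37 mm width at the corners of an equilateral triangle of 62 mm side; a ball sits in each with its centre 43 mm above the table. Origin: centre of the underside, z up; the first hole lies towards its x axis
- rack_peak (a point): where the centre of the fourth ball is when it rests in the hollow on the other three: over the middle of the rack, 91 mm above the table
- rack_seat1 (a point): where the centre of ball 1 is when it sits in its hole of the rack
- rack_seat2 (a point): where the centre of ball 2 is when it sits in its hole of the rack
- rack_seat3 (a point): where the centre of ball 3 is when it sits in its hole of the rack
- stand: small open square cardboard box fixed on the table, 52 mm outside and 36 mm inside width, 26 mm high, in whose mouth the fourth ball starts (ball centre then 50 mm above the table). Origin: centre of the underside
- lamp: foot of the drying lamp, fixed on the table: a dark round steel foot 130 mm across and a post, 134 mm high. Origin: centre of the underside, z up along the swivel axis; at swivel 0 the lamp shines along the foot's -x axis
- lamp_pivot (a point): point in the middle of the lamp's green drum (100 mm in diameter, 70 mm long, in a black fork 134 mm wide) where the tilt and swivel axes and the centre line of the beam meet, 230 mm above the table; it never moves, only turns. Its axes turn with the drum: the white front of the drum shines along -x (front face 42 mm from the pivot), the grip stalk points along +x, and y is the tilt axis
- lamp_grip (a point): centre of the red ball grip, 32 mm in diameter, on a steel stalk of 12 mm diameter straight behind the drum, on the beam's centre line, 110 mm from the pivot. It moves on a sphere about the pivot, always on the far side from where the lamp shines
- lamp_swivel (a joint): swivel of the lamp about the vertical, rad, range -2.8 to 2.8, positive counter-clockwise seen from above, 0 when it shines along the foot's -x axis; stiff, stays where it is left (about 2.5 N at the grip)
- lamp_head (a joint): tilt of the lamp, rad, range -0.5 to 1.2: 0 is level, positive shines downwards (the grip rises); stiff, stays where it is left (about 2.5 N at the grip)
- twine: bystander: brown spool of twine, 80 mm diameter, 105 mm high, loose; origin at the centre of the underside
- jar: bystander: amber glass jar with a black cap, 56 mm diameter, 85 mm high, loose; origin at the centre of the underside
- tin: bystander: closed tin with a blue band, 77 mm diameter, 72 mm high, loose; origin at the centre of the underside
Things that resemble listed ones, but are neither listed nor needed, are in the scene too. What is shaped like the ball2 but purple or turquoise is not meant. Leave any turquoise look-alike of the top_ball alone.

How it is judged (in metres and radians):
On the way, in this order (a step that is already met when the one before it is completed fails the run):
1. the fourth ball rests, let go, in the hollow on the three balls of the rack (distance between top_ball_center and rack_peak below 0.008 m and distance between ball1_center and rack_seat1 below 0.007 m and distance between ball2_center and rack_seat2 below 0.007 m and distance between ball3_center and rack_seat3 below 0.007 m and linear speed of each of top_ball, ball1, ball2, ball3 below 0.03 m/s and contact force between top_ball and the fingers below 0.05 N), for 0.3 s.
2. the lamp points at the middle of the top ball (x of top_ball_center in the frame of lamp_pivot below -0.1 m and y of top_ball_center in the frame of lamp_pivot between -0.022 and 0.022 m and z of top_ball_center in the frame of lamp_pivot between -0.022 and 0.022 m), for 0.2 s.
At the end, for the whole second after the job is handed in: The fourth ball rests let go on the three, centre within 8 mm of the pyramid's peak; the three are within 7 mm of their seats; all at rest. The lamp, let go and at rest, faces the top ball: its centre is within 22 mm of the beam's centre line sideways and up-down (all of step 1 and all of step 2 and velocity of joint lamp_swivel between -0.03 and 0.03 rad/s and velocity of joint lamp_head between -0.03 and 0.03 rad/s and contact force between lamp and the fingers below 0.05 N); the robot touches nothing.
It fails at once if the twine, the jar or the tin is moved by more than 30 mm (distance of any of twine, jar, tin from where it was at the start of the episode above 0.03 m).
It fails at once if the fourth ball is dropped hard on, or pressed on, one of the three with more than 20 N (contact force between top_ball and ball1 above 20 N or contact force between top_ball and ball2 above 20 N or contact force between top_ball and ball3 above 20 N).
It also fails if it takes over 67 s, if anything falls off the work surface, if the arm or the gripper's body presses on something with over 40 N, if the wrist force passes 120 N, or if a joint passes its speed limit or range.

## Working session

There is one attempt and no reset: what is moved stays moved. The work goes in short steps, Python scripts to look and compute and a tool call to move; the robot and the scene stay as the last step left them, time stands still between calls to the robot, and variables do not carry over. Pictures are saved under pics/ and viewed, at most 10 in all, crops included, and the job is handed in when it is done.

Besides the shell and the picture viewer there is one more tool, called after "Call:" in YAML: its name, and indented under it one key for each argument. step_arm: Moves the arm, as the interface text tells. Its arguments: {"type":"object","properties":{"increments":{"type":"array"},"fingers":{"type":"number"},"squeeze":{"type":"number"}},"required":["increments"]}

```bash
mkdir -p pics; ls
cat > h.py <<'E'
import numpy as np, cv2
from rig import ctrl, eyes, finish_job
from scipy.spatial.transform import Rotation as Ro
def q2R(q): return Ro.from_quat([q[1],q[2],q[3],q[0]]).as_matrix()
def toworld(c,p,st=None):
    p=np.array(p)
    if 'R' in c: return np.array(c['R']).T@(p-np.array(c['t']))
    T=np.array(c['tool_from_camera']); p=T[:3,:3]@p+T[:3,3]
    return q2R(st['ee_rot'])@p+np.array(st['eef_pos'])
def proj(c,X):
    p=np.array(c['R'])@np.array(X)+np.array(c['t']); return np.array([c['fx']*p[0]/p[2]+c['cx'],c['fy']*p[1]/p[2]+c['cy']])
E
python3 - <<'E'
from h import *
st=ctrl.sense(); print({k:np.round(v,3) for k,v in st.items()})
for n in ['scene','side']:
    c=eyes.capture(n); cv2.imwrite(f'pics/{n}0.png',c['frame'])
    for l in ['top_ball_center','ball1_center','ball2_center','ball3_center','rack','rack_peak','stand','lamp','lamp_pivot','lamp_grip','twine','jar','tin']:
        for d in eyes.landmark_of(n,l)[:4]:
            w=toworld(c,d['point']); print(n,l,round(d['p'],2),w.round(0),proj(c,w).round(0))
E
```

```text
pics
{'time_s': np.float64(0.0), 'joints': array([-1.571,  0.313,  1.498,  0.   ,  1.331, -0.223]), 'dq': array([-0.001, -0.   ,  0.001, -0.001, -0.001,  0.001]), 'tau': array([-0.0000e+00, -4.1227e+01, -2.5974e+01, -0.0000e+00,  4.0000e-03,
        0.0000e+00]), 'eef_pos': array([ 116.004, -511.794,  255.735]), 'ee_rot': array([-0.001,  0.994,  0.111,  0.   ]), 'force': array([ 0.892, -0.732,  0.67 ]), 'wrist_torque': array([0.006, 0.016, 0.023]), 'grip_force': np.float64(0.0), 'grip_width': np.float64(1.001)}
scene top_ball_center 0.84 [617. 253.  29.] [413. 247.]
scene top_ball_center 0.77 [511. 229.  50.] [377. 228.]
scene top_ball_center 0.47 [416. 249.  31.] [357. 218.]
scene ball1_center 0.64 [ 506. -275.   39.] [226. 319.]
scene ball2_center 0.92 [ 450. -242.   47.] [224. 297.]
scene ball2_center 0.83 [ 337. -284.   27.] [183. 289.]
scene ball2_center 0.81 [ 424. -140.   29.] [253. 278.]
scene ball3_center 0.7 [ 454. -301.   41.] [203. 312.]
scene rack_peak 0.18 [ 449. -306.   16.] [201. 320.]
scene stand 0.71 [509. 230.   3.] [376. 242.]
scene lamp_pivot 0.86 [540.  27. 227.
[... 541 characters left out ...]
r 0.62 [509. 231.  52.] [256. 307.]
side ball2_center 0.42 [ 425. -136.   32.] [367. 262.]
side ball3_center 0.74 [ 503. -269.   17.] [371. 239.]
side rack 0.64 [ 611. -420.   -2.] [370. 217.]
side rack 0.51 [512. 230.  -2.] [257. 323.]
side stand 0.67 [514. 230.  -1.] [257. 322.]
side lamp 0.94 [541.  25.   2.] [301. 282.]
side lamp 0.75 [ 506. -269.   43.] [371. 232.]
side lamp_pivot 0.56 [545.  22. 228.] [298. 210.]
side lamp_pivot 0.48 [413.  55.  -1.] [330. 305.]
side lamp_grip 0.9 [648.  38. 227.] [265. 202.]
side twine 0.62 [ 610. -420.   -2.] [370. 217.]
side jar 0.58 [651. 410.   2.] [166. 336.]
side tin 0.86 [411.  56.   2.] [330. 304.]
side tin 0.69 [ 611. -420.    1.] [370. 216.]
```

View pics/scene0.png

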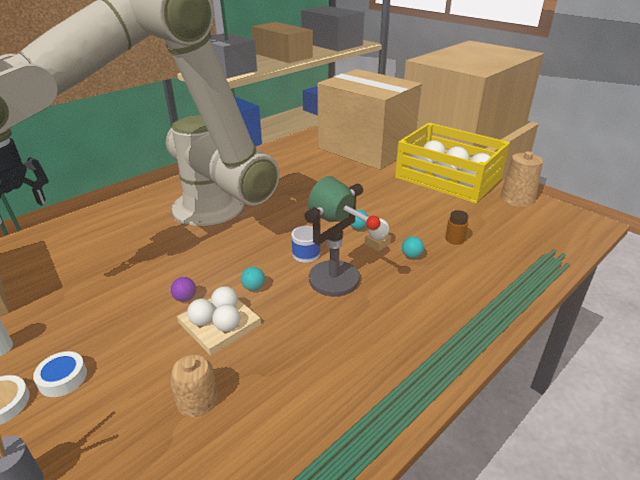

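View pics/side0.png

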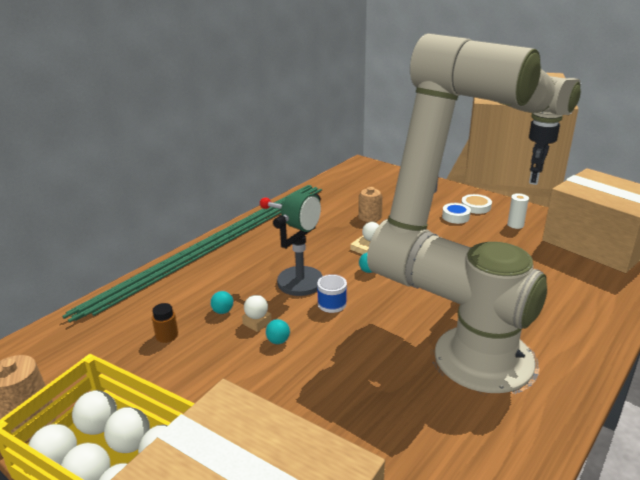

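The scene picture shows three ball candidates near the box. They are the white ball on the cardboard box (scene 377,228; side 257,307; z = 50), and turquoise balls at (413,247) and (357,218) lying on the table. The white one matches in colour, in height and in standing on the box. The rack's three white balls are at (224,297), (226,319) and (203,312). The purple ball at (183,289) and the turquoise one at (253,278) aren't meant. Next I'll take one crop to confirm and move over the rack to look with the wrist camera.

Run:
```python
import cv2
a=cv2.imread('pics/scene0.png');b=cv2.imread('pics/side0.png')
cv2.imwrite('pics/crop1.png',cv2.hconcat([cv2.resize(a[195:275,335:435],(400,320),interpolation=3),cv2.resize(b[270:350,210:310],(400,320),interpolation=3)]))
```

```text
(no output)
```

View pics/crop1.png

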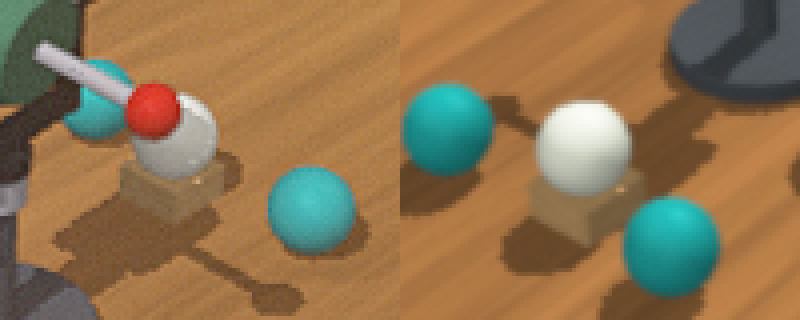

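Call:
step_arm:
  increments:
    - {"dx": 1,"dy": -0.4,"dz": -0.2}
    - {"dx": 1,"dy": -0.4,"dz": -0.2}
    - {"dx": 1,"dy": -0.4,"dz": -0.2}
    - {"dx": 1,"dy": -0.4,"dz": -0.2}
    - {"dx": 1,"dy": -0.4,"dz": -0.2}
  fingers: 85
  squeeze: 20

```text
invalid input at $.increments[0]: expected keys dx, dy, dz, wx, wy, wz
```

Call:
step_arm:
  increments:
    - {"dx": 1,"dy": -0.4,"dz": -0.2}
    - {"dx": 1,"dy": -0.4,"dz": -0.2}
    - {"dx": 1,"dy": -0.4,"dz": -0.2}
    - {"dx": 1,"dy": -0.4,"dz": -0.2}
    - {"dx": 1,"dy": -0.4,"dz": -0.2}

```text
invalid input at $.increments[0]: expected keys dx, dy, dz, wx, wy, wz
```

Call:
step_arm:
  increments:
    - {"dx": 1,"dy": -0.4}
    - {"dx": 1,"dy": -0.4}
    - {"dx": 1,"dy": -0.4}
    - {"dx": 0.5,"dy": -0.2}
    - {}

```text
invalid input at $.increments[0]: expected keys dx, dy, dz, wx, wy, wz
```

```bash
cat >> h.py <<'E'
def wcap(name,labels):
    st=ctrl.sense(); c=eyes.capture('wrist'); cv2.imwrite(f'pics/{name}.png',c['frame'])
    print(st['time_s'],np.round(st['eef_pos'],1),np.round(st['ee_rot'],3),np.round(st['joints'],2))
    for l in labels:
        for d in eyes.landmark_of('wrist',l)[:4]:
            print(l,round(d['p'],2),toworld(c,d['point'],st).round(1))
    return c,st
def masksph(c,st,label,z):
    """centre of ball from mask centroid ray meeting plane z"""
    T=np.array(c['tool_from_camera']);R=q2R(st['ee_rot']);out=[]
    for d in eyes.cut_out('wrist',label)[:4]:
        m=d['mask']; v,u=np.nonzero(m)
        x=(u-c['cx'])/c['fx'];y=(v-c['cy'])/c['fy'];r=np.hypot(x,y)+1e-9
        rays=np.c_[x/r*np.sin(r),y/r*np.sin(r),np.cos(r)]
        # solid-angle weighted mean
        w=np.sinc(r/np.pi); g=(rays*w[:,None]).sum(0); g/=np.linalg.norm(g)
        o=R@T[:3,3]+np.array(st['eef_pos']); g=R@(T[:3,:3]@g)
        col=c['frame'][m].mean(0)
        print(label,round(d['p'],2),len(u),(o+g*(z-o[2])/g[2]).round(1),'px',u.mean().round(),v.mean().round(),col.round())
E
python3 - <<'E'
from h import *
c,st=wcap('w1',['ball1_center','ball2_center','ball3_center','rack_peak','rack'])
masksph(c,st,'ball1',43)
E
```

```text
1.4 [ 116.  -512.   256.3] [ 0.     0.994  0.111 -0.   ] [-1.57  0.31  1.5  -0.    1.33 -0.22]
```

View pics/w1.png

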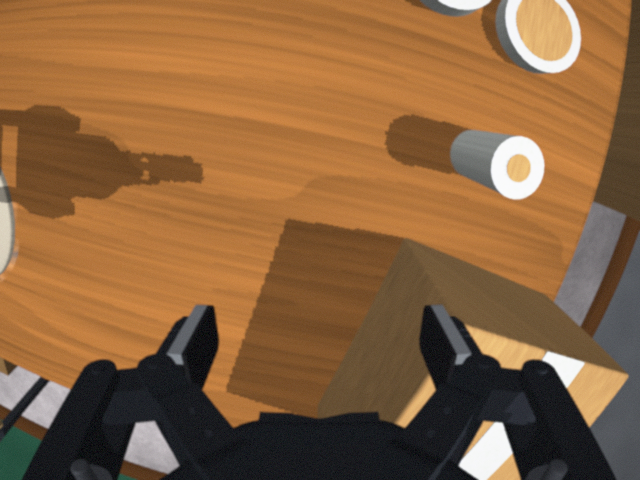

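The crop confirms it: the white ball stands on the cardboard box and both neighbours are turquoise. The wrist picture shows only the start area, because the moves were refused: every row needs all six keys. I'll send them again.

Call:
step_arm:
  increments:
    - {"dx": 1,"dy": -0.4,"dz": -0.2,"wx": 0,"wy": 0,"wz": 0}
    - {"dx": 1,"dy": -0.4,"dz": -0.2,"wx": 0,"wy": 0,"wz": 0}
    - {"dx": 1,"dy": -0.4,"dz": -0.2,"wx": 0,"wy": 0,"wz": 0}
    - {"dx": 1,"dy": -0.4,"dz": -0.2,"wx": 0,"wy": 0,"wz": 0}
    - {"dx": 1,"dy": -0.4,"dz": -0.2,"wx": 0,"wy": 0,"wz": 0}
  fingers: 85
  squeeze: 20

```text
time_s: 2.25
eef_pos: [227.7, -435.0, 281.6]
ee_rot: [0.0, 0.994, 0.111, 0.0]
force: [-0.1, -0.3, -0.6]
grip_width: 0.995
grip_force: 0.0
```

Call:
step_arm:
  increments:
    - {"dx": 1,"dy": -0.4,"dz": -0.2,"wx": 0,"wy": 0,"wz": 0}
    - {"dx": 1,"dy": -0.4,"dz": -0.2,"wx": 0,"wy": 0,"wz": 0}
    - {"dx": 1,"dy": -0.4,"dz": -0.2,"wx": 0,"wy": 0,"wz": 0}
    - {"dx": 1,"dy": -0.4,"dz": -0.2,"wx": 0,"wy": 0,"wz": 0}
    - {"dx": 1,"dy": -0.4,"dz": -0.2,"wx": 0,"wy": 0,"wz": 0}

```text
time_s: 2.75
eef_pos: [338.5, -358.5, 306.6]
ee_rot: [0.0, 0.994, 0.111, 0.0]
force: [-0.0, -0.6, 0.5]
grip_width: 0.996
grip_force: 0.0
```

Run:
```python
from h import *
c,st=wcap('w2',['ball1_center','ball2_center','ball3_center','rack_peak','rack'])
masksph(c,st,'ball1',43)
```

```text
2.75 [ 338.5 -358.5  306.6] [0.    0.994 0.111 0.   ] [-1.05  0.21  1.5  -0.    1.43  0.3 ]
ball1_center 0.79 [ 504.8 -276.1   42.7]
ball2_center 0.97 [ 450.8 -237.6   42.2]
ball2_center 0.92 [ 338.  -284.8   27.3]
ball2_center 0.79 [ 417.5 -136.6   28.1]
ball2_center 0.51 [ 506.7 -271.5   44.4]
ball3_center 0.74 [ 453.9 -301.7   42.4]
rack_peak 0.79 [ 471.6 -270.9   94. ]
rack 0.76 [ 467.  -271.3   -2.8]
ball1 0.87 2624 [ 452.3 -240.3   43. ] px 230.0 67.0 [195. 203. 203.]
ball1 0.81 2646 [ 451.8 -302.3   43. ] px 289.0 78.0 [198. 207. 207.]
ball1 0.76 2320 [ 341.8 -285.5   43. ] px 251.0 178.0 [150.  50. 112.]
ball1 0.72 2066 [ 423.2 -144.7   43. ] px 143.0 83.0 [141. 140.  13.]
```

View pics/w2.png

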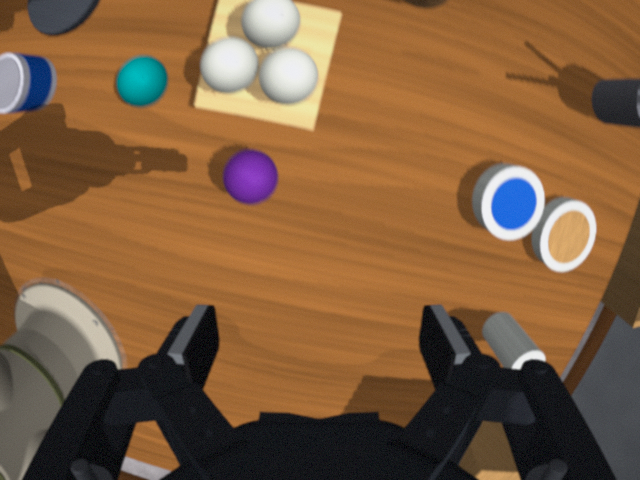

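The wrist picture shows the rack with white balls at (270,20), (230,67) and (289,78). Ball 2 is at (452.3,-240.3) and ball 3 at (451.8,-302.3), 62 mm apart as given. That puts the peak at about (470,-271,91) with the rack yaw near 0. Next is the fourth ball.

Call:
step_arm:
  increments:
    - {"dx": 0,"dy": -1,"dz": -0.2,"wx": 0,"wy": 0,"wz": 1}
    - {"dx": 0,"dy": -1,"dz": -0.2,"wx": 0,"wy": 0,"wz": 1}
    - {"dx": 0,"dy": -1,"dz": -0.2,"wx": 0,"wy": 0,"wz": 0.12}
    - {"dx": 0,"dy": -1,"dz": 0,"wx": 0,"wy": 0,"wz": 0}
    - {"dx": 0,"dy": -1,"dz": 0,"wx": 0,"wy": 0,"wz": 0}

```text
time_s: 3.6
eef_pos: [328.3, -234.6, 321.3]
ee_rot: [0.0, 1.0, -0.0, 0.0]
force: [1.0, 0.5, 0.7]
grip_width: 1.002
grip_force: 0.0
```

Call:
step_arm:
  increments:
    - {"dx": 0,"dy": -1,"dz": 0,"wx": 0,"wy": 0,"wz": 0}
    - {"dx": 0,"dy": -1,"dz": 0,"wx": 0,"wy": 0,"wz": 0}
    - {"dx": 0,"dy": -1,"dz": 0,"wx": 0,"wy": 0,"wz": 0}
    - {"dx": 0,"dy": -1,"dz": 0,"wx": 0,"wy": 0,"wz": 0}
    - {"dx": 0,"dy": -1,"dz": 0,"wx": 0,"wy": 0,"wz": 0}

```text
time_s: 4.1
eef_pos: [328.4, -109.6, 321.2]
ee_rot: [0.0, 1.0, -0.0, 0.0]
force: [0.2, 0.6, 0.5]
grip_width: 0.993
grip_force: 0.0
```

Call:
step_arm:
  increments:
    - {"dx": 0,"dy": -1,"dz": 0,"wx": 0,"wy": 0,"wz": 0}
    - {"dx": 0,"dy": -1,"dz": 0,"wx": 0,"wy": 0,"wz": 0}
    - {"dx": 0,"dy": -1,"dz": 0,"wx": 0,"wy": 0,"wz": 0}
    - {"dx": 0,"dy": -1,"dz": 0,"wx": 0,"wy": 0,"wz": 0}
    - {"dx": 0,"dy": -1,"dz": 0,"wx": 0,"wy": 0,"wz": 0}

```text
time_s: 4.6
eef_pos: [328.4, 15.4, 321.3]
ee_rot: [0.0, 1.0, -0.0, 0.0]
force: [1.0, 0.4, 0.2]
grip_width: 0.995
grip_force: 0.0
```

Call:
step_arm:
  increments:
    - {"dx": 0.5,"dy": -1,"dz": 0,"wx": 0,"wy": 0,"wz": 0}
    - {"dx": 0.5,"dy": -1,"dz": 0,"wx": 0,"wy": 0,"wz": 0}
    - {"dx": 0.5,"dy": -1,"dz": 0,"wx": 0,"wy": 0,"wz": 0}
    - {"dx": 0.5,"dy": -1,"dz": 0,"wx": 0,"wy": 0,"wz": 0}
    - {"dx": 0,"dy": 0,"dz": 0,"wx": 0,"wy": 0,"wz": 0}

```text
time_s: 5.1
eef_pos: [379.3, 116.2, 320.9]
ee_rot: [-0.0, 1.0, 0.001, -0.0]
force: [0.0, -0.2, 0.1]
grip_width: 0.992
grip_force: 0.0
```

Run:
```python
from h import *
c,st=wcap('w3',['top_ball_center','stand','lamp_pivot','lamp_grip','lamp','jar','tin'])
masksph(c,st,'top_ball',50)
masksph(c,st,'lamp_grip',230)
```

```text
5.1 [379.3 116.2 320.9] [-0.     1.     0.001 -0.   ] [-0.   -0.02  1.72  0.    1.44  1.57]
top_ball_center 0.85 [516.5 231.4  47.1]
top_ball_center 0.71 [418.2 252.6  31.8]
top_ball_center 0.4 [ 454.8 -240.2   11.6]
stand 0.85 [514.6 231.6  -1.9]
stand 0.16 [ 506.  -276.3   16.4]
lamp 0.98 [540.5  30.4   2.5]
lamp 0.52 [ 511.5 -274.2   15.4]
tin 0.81 [410.2  54.8  -3.1]
top_ball 0.97 2418 [512.5 232.   50. ] px 209.0 73.0 [174. 180. 179.]
top_ball 0.91 514 [590.2 247.5  50. ] px 196.0 6.0 [89. 88.  8.]
top_ball 0.65 2081 [422.7 245.3  50. ] px 199.0 156.0 [153. 151.   6.]
top_ball 0.48 13294 [566.9 -53.6  50. ] px 477.0 32.0 [72. 83. 60.]
lamp_grip 0.91 13376 [518.   24.9 230. ] px 478.0 32.0 [72. 83. 60.]
```

View pics/w3.png

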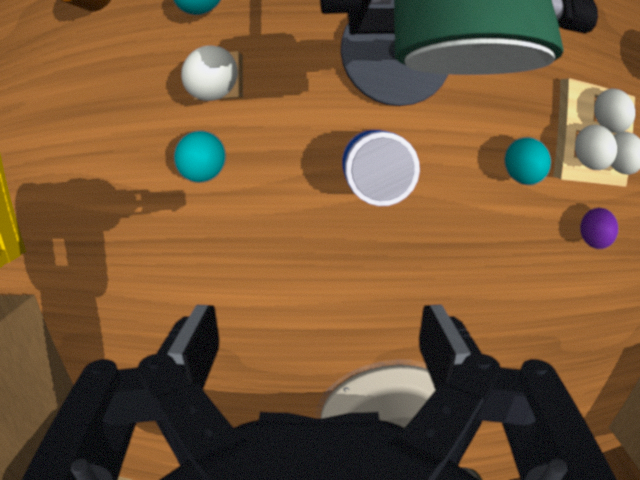

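The wrist picture shows the white ball at (209,73) on its box, which puts it at (512,231.5,50). The height and position agree with the other cameras. I'll go over it and then down.

Call:
step_arm:
  increments:
    - {"dx": 0.9,"dy": -1,"dz": 0,"wx": 0,"wy": 0,"wz": 0}
    - {"dx": 0.9,"dy": -1,"dz": 0,"wx": 0,"wy": 0,"wz": 0}
    - {"dx": 1,"dy": -1,"dz": 0.5,"wx": 0,"wy": 0,"wz": 0}
    - {"dx": 1,"dy": -1,"dz": 1,"wx": 0,"wy": 0,"wz": 0}
    - {"dx": 1,"dy": -0.6,"dz": 1,"wx": 0,"wy": 0,"wz": 0}

```text
time_s: 6.1
eef_pos: [499.4, 231.6, 258.0]
ee_rot: [-0.0, 1.0, 0.001, 0.0]
force: [0.4, -0.3, 0.5]
grip_width: 0.998
grip_force: 0.0
```

Call:
step_arm:
  increments:
    - {"dx": 0.5,"dy": 0,"dz": 1,"wx": 0,"wy": 0,"wz": 0}
    - {"dx": 0,"dy": 0,"dz": 1,"wx": 0,"wy": 0,"wz": 0}
    - {"dx": 0,"dy": 0,"dz": 1,"wx": 0,"wy": 0,"wz": 0}
    - {"dx": 0,"dy": 0,"dz": 0.5,"wx": 0,"wy": 0,"wz": 0}
    - {"dx": 0,"dy": 0,"dz": 0,"wx": 0,"wy": 0,"wz": 0}

```text
time_s: 6.6
eef_pos: [510.5, 229.8, 170.1]
ee_rot: [0.0, 1.0, 0.0, -0.001]
force: [0.3, 0.4, 0.2]
grip_width: 0.993
grip_force: 0.0
```

Run:
```python
from h import *
c,st=wcap('w4',['top_ball_center','stand'])
masksph(c,st,'top_ball',50)
```

```text
6.6 [510.5 229.8 170.1] [ 0.     1.     0.    -0.001] [0.21 0.47 1.51 0.   1.17 1.78]
top_ball_center 0.71 [619.4 254.6  30. ]
top_ball_center 0.67 [420.1 254.4  28.2]
top_ball 0.9 6119 [512.5 231.8  50. ] px 316.0 237.0 [189. 195. 194.]
top_ball 0.89 4038 [434.2 250.2  50. ] px 292.0 335.0 [162. 159.   6.]
top_ball 0.7 5828 [614.6 251.4  50. ] px 284.0 82.0 [164. 161.   3.]
```

Call:
step_arm:
  increments:
    - {"dx": 0.08,"dy": -0.08,"dz": 1,"wx": 0,"wy": 0,"wz": 0}
    - {"dx": 0,"dy": 0,"dz": 1,"wx": 0,"wy": 0,"wz": 0}
    - {"dx": 0,"dy": 0,"dz": 1,"wx": 0,"wy": 0,"wz": 0}
    - {"dx": 0,"dy": 0,"dz": 1,"wx": 0,"wy": 0,"wz": 0}
    - {"dx": 0,"dy": 0,"dz": 0.48,"wx": 0,"wy": 0,"wz": 0}

```text
time_s: 7.3
eef_pos: [512.7, 232.0, 58.3]
ee_rot: [0.0, 1.0, 0.0, -0.001]
force: [0.5, 0.1, 0.2]
grip_width: 0.998
grip_force: 0.0
```

Call:
step_arm:
  increments:
    - {"dx": 0,"dy": 0,"dz": 0,"wx": 0,"wy": 0,"wz": 0}
    - {"dx": 0,"dy": 0,"dz": 0,"wx": 0,"wy": 0,"wz": 0}
    - {"dx": 0,"dy": 0,"dz": 0,"wx": 0,"wy": 0,"wz": 0}
    - {"dx": 0,"dy": 0,"dz": 0,"wx": 0,"wy": 0,"wz": 0}
    - {"dx": 0,"dy": 0,"dz": 0,"wx": 0,"wy": 0,"wz": 0}
  fingers: 50
  squeeze: 25

```text
time_s: 7.8
eef_pos: [513.8, 232.2, 60.7]
ee_rot: [-0.0, 1.0, 0.0, 0.001]
force: [-0.6, -0.9, 6.6]
grip_width: 0.687
grip_force: 26.9
```

Call:
step_arm:
  increments:
    - {"dx": 0,"dy": 0,"dz": 0,"wx": 0,"wy": 0,"wz": 0}
    - {"dx": 0,"dy": 0,"dz": 0,"wx": 0,"wy": 0,"wz": 0}
    - {"dx": 0,"dy": 0,"dz": 0,"wx": 0,"wy": 0,"wz": 0}
    - {"dx": 0,"dy": 0,"dz": -0.2,"wx": 0,"wy": 0,"wz": 0}
    - {"dx": 0,"dy": 0,"dz": -0.5,"wx": 0,"wy": 0,"wz": 0}

```text
time_s: 8.3
eef_pos: [512.5, 232.0, 76.8]
ee_rot: [0.0, 1.0, 0.0, -0.001]
force: [-1.0, 0.7, -0.6]
grip_width: 0.69
grip_force: 27.0
```

Call:
step_arm:
  increments:
    - {"dx": 0,"dy": 0,"dz": -0.8,"wx": 0,"wy": 0,"wz": 0}
    - {"dx": 0,"dy": 0,"dz": -1,"wx": 0,"wy": 0,"wz": 0}
    - {"dx": -0.5,"dy": 0,"dz": -1,"wx": 0,"wy": 0,"wz": 0}
    - {"dx": -1,"dy": 0,"dz": -1,"wx": 0,"wy": 0,"wz": 0}
    - {"dx": -1,"dy": 0.3,"dz": -1,"wx": 0,"wy": 0,"wz": 0}

```text
time_s: 8.8
eef_pos: [449.6, 224.8, 198.5]
ee_rot: [-0.0, 1.0, 0.001, 0.0]
force: [0.5, -0.5, 0.2]
grip_width: 0.683
grip_force: 27.0
```

Run:
```python
from h import *
c,st=wcap('w5',['top_ball_center'])
masksph(c,st,'top_ball',st['eef_pos'][2]-8)
```

```text
8.8 [449.6 224.8 198.5] [-0.     1.     0.001  0.   ] [0.23 0.32 1.65 0.   1.17 1.8 ]
top_ball_center 0.84 [618.5 255.   28.1]
top_ball_center 0.82 [418.1 253.6  30.5]
top_ball_center 0.77 [449.2 227.  185.7]
top_ball 0.67 2980 [485.9 238.  190.5] px 282.0 246.0 [149. 150.  21.]
top_ball 0.65 3095 [565.3 237.3 190.5] px 282.0 20.0 [144. 140.   2.]
top_ball 0.55 16660 [450.2 224.8 190.5] px 319.0 330.0 [180. 187. 185.]
```

View pics/w5.png

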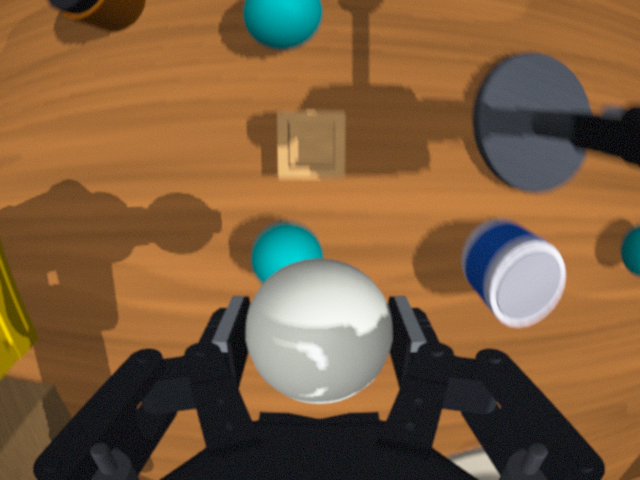

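The picture shows the ball centred between the pads at (319,330), with the empty box behind it at (312,145). I'll carry it round the lamp at small x.

Call:
step_arm:
  increments:
    - {"dx": -1,"dy": 1,"dz": -1,"wx": 0,"wy": 0,"wz": 0}
    - {"dx": -1,"dy": 1,"dz": -1,"wx": 0,"wy": 0,"wz": 0}
    - {"dx": -0.5,"dy": 1,"dz": -1,"wx": 0,"wy": 0,"wz": 0}
    - {"dx": 0,"dy": 1,"dz": -0.5,"wx": 0,"wy": 0,"wz": 0}
    - {"dx": 0,"dy": 1,"dz": 0,"wx": 0,"wy": 0,"wz": 0}

```text
time_s: 9.45
eef_pos: [388.8, 98.5, 285.7]
ee_rot: [0.0, 1.0, 0.0, 0.001]
force: [0.6, -0.1, -0.7]
grip_width: 0.683
grip_force: 27.3
```

Call:
step_arm:
  increments:
    - {"dx": 0,"dy": 1,"dz": 0,"wx": 0,"wy": 0,"wz": 0}
    - {"dx": 0,"dy": 1,"dz": 0,"wx": 0,"wy": 0,"wz": 0}
    - {"dx": 0,"dy": 1,"dz": 0,"wx": 0,"wy": 0,"wz": 0}
    - {"dx": 0,"dy": 1,"dz": 0,"wx": 0,"wy": 0,"wz": 0}
    - {"dx": 0,"dy": 1,"dz": 0,"wx": 0,"wy": 0,"wz": 0}

```text
time_s: 9.95
eef_pos: [388.5, -26.8, 283.9]
ee_rot: [-0.0, 1.0, 0.0, -0.0]
force: [0.7, -0.8, -0.3]
grip_width: 0.683
grip_force: 27.3
```

Call:
step_arm:
  increments:
    - {"dx": 0,"dy": 1,"dz": 0,"wx": 0,"wy": 0,"wz": 0}
    - {"dx": 0,"dy": 1,"dz": 0,"wx": 0,"wy": 0,"wz": 0}
    - {"dx": 0,"dy": 1,"dz": 0,"wx": 0,"wy": 0,"wz": 0}
    - {"dx": 0,"dy": 1,"dz": 0,"wx": 0,"wy": 0,"wz": 0}
    - {"dx": 0,"dy": 1,"dz": 0,"wx": 0,"wy": 0,"wz": 0}

```text
time_s: 10.45
eef_pos: [388.5, -151.9, 283.8]
ee_rot: [-0.0, 1.0, 0.0, -0.0]
force: [0.6, 0.3, -0.3]
grip_width: 0.68
grip_force: 27.3
```

Call:
step_arm:
  increments:
    - {"dx": 0,"dy": 1,"dz": 0,"wx": 0,"wy": 0,"wz": 0}
    - {"dx": 0,"dy": 1,"dz": 0.5,"wx": 0,"wy": 0,"wz": 0}
    - {"dx": 0,"dy": 1,"dz": 1,"wx": 0,"wy": 0,"wz": 0}
    - {"dx": 0,"dy": 0.8,"dz": 1,"wx": 0,"wy": 0,"wz": 0}
    - {"dx": 0,"dy": 0,"dz": 0,"wx": 0,"wy": 0,"wz": 0}

```text
time_s: 10.95
eef_pos: [387.5, -246.6, 218.5]
ee_rot: [-0.002, 1.0, -0.001, -0.002]
force: [-0.6, 0.4, -0.8]
grip_width: 0.684
grip_force: 27.4
```

Run:
```python
from h import *
c,st=wcap('w6',['ball1_center','ball2_center','ball3_center','rack_peak','rack','top_ball_center'])
masksph(c,st,'ball1',43)
```

```text
10.95 [ 387.5 -246.6  218.5] [-0.002  1.    -0.001 -0.002] [-0.82  0.21  1.74 -0.    1.2   0.75]
ball1_center 0.68 [ 506.2 -274.6   41.2]
ball2_center 0.97 [ 337.3 -281.8   27.5]
ball2_center 0.69 [ 419.1 -137.7   31. ]
ball2_center 0.67 [ 450.1 -240.4   42.6]
ball3_center 0.76 [ 455.3 -302.1   47.5]
ball3_center 0.29 [ 506.2 -275.5   16.1]
rack_peak 0.86 [ 473.1 -270.    95.5]
rack 0.96 [ 465.5 -271.9   -1.9]
rack 0.58 [412.9  52.4  -2.5]
top_ball_center 0.85 [ 387.1 -242.5  205.1]
top_ball_center 0.31 [ 507.7 -273.3   42.6]
ball1 0.82 4663 [ 505.6 -272.1   43. ] px 353.0 71.0 [183. 190. 189.]
ball1 0.8 3613 [ 425.6 -143.1   43. ] px 194.0 174.0 [142. 139.   4.]
ball1 0.71 4535 [ 452.3 -240.4   43. ] px 312.0 138.0 [195. 201. 200.]
ball1 0.66 2133 [ 353.1 -286.4   43. ] px 366.0 257.0 [139.  44. 101.]
```

Call:
step_arm:
  increments:
    - {"dx": 0.8,"dy": 0.3,"dz": 0,"wx": 0,"wy": 0,"wz": 0}
    - {"dx": 1,"dy": 0.4,"dz": 0.5,"wx": 0,"wy": 0,"wz": 0}
    - {"dx": 1,"dy": 0.3,"dz": 1,"wx": 0,"wy": 0,"wz": 0}
    - {"dx": 0.5,"dy": 0,"dz": 1,"wx": 0,"wy": 0,"wz": 0}
    - {"dx": 0,"dy": 0,"dz": 0,"wx": 0,"wy": 0,"wz": 0}

```text
time_s: 11.85
eef_pos: [470.9, -269.3, 156.5]
ee_rot: [-0.002, 1.0, 0.001, -0.002]
force: [0.3, 0.0, 0.5]
grip_width: 0.686
grip_force: 27.4
```

Run:
```python
from h import *
c,st=wcap('w7',['ball1_center','rack_peak','top_ball_center'])
masksph(c,st,'ball1',43)
```

```text
11.85 [ 470.9 -269.3  156.5] [-0.002  1.     0.001 -0.002] [-0.74  0.45  1.58  0.    1.12  0.83]
ball1_center 0.67 [ 506.3 -273.6   45.4]
top_ball_center 0.83 [ 471.5 -269.4  142.7]
top_ball_center 0.36 [ 465.8 -269.1  120.4]
ball1 0.96 3527 [ 461.5 -235.1   43. ] px 269.0 256.0 [148. 155. 153.]
ball1 0.93 6998 [ 505.5 -272.2   43. ] px 324.0 192.0 [194. 200. 199.]
ball1 0.85 4385 [ 430.3 -145.5   43. ] px 154.0 293.0 [119. 117.   7.]
ball1 0.71 3659 [ 460.3 -307.8   43. ] px 376.0 258.0 [189. 195. 194.]
```

Call:
step_arm:
  increments:
    - {"dx": -0.04,"dy": 0.1,"dz": 0.6,"wx": 0,"wy": 0,"wz": 0}
    - {"dx": 0,"dy": 0,"dz": 0.6,"wx": 0,"wy": 0,"wz": 0}
    - {"dx": 0,"dy": 0,"dz": 0.5,"wx": 0,"wy": 0,"wz": 0}
    - {"dx": 0,"dy": 0,"dz": 0.3,"wx": 0,"wy": 0,"wz": 0}
    - {"dx": 0,"dy": 0,"dz": 0,"wx": 0,"wy": 0,"wz": 0}

```text
time_s: 12.6
eef_pos: [469.6, -272.8, 108.9]
ee_rot: [-0.0, 1.0, 0.0, -0.0]
force: [-0.0, 0.4, -0.2]
grip_width: 0.683
grip_force: 27.4
```

Call:
step_arm:
  increments:
    - {"dx": 0,"dy": 0,"dz": 0.04,"wx": 0,"wy": 0,"wz": 0}
    - {"dx": 0,"dy": 0,"dz": 0,"wx": 0,"wy": 0,"wz": 0}

```text
time_s: 12.8
eef_pos: [470.1, -273.1, 108.9]
ee_rot: [0.0, 1.0, 0.0, 0.0]
force: [-0.5, -0.0, -0.2]
grip_width: 0.685
grip_force: 27.4
```

Run:
```python
from h import *
c,st=wcap('w8',['top_ball_center'])
print(st['force'])
for n in ['scene','side']:
    c=eyes.capture(n)
    for d in eyes.landmark_of(n,'top_ball_center')[:5]: print(n,round(d['p'],2),toworld(c,d['point']).round(1))
```

```text
12.8 [ 470.1 -273.1  108.9] [0. 1. 0. 0.] [-0.74  0.51  1.62  0.    1.01  0.83]
top_ball_center 0.57 [ 450.1 -240.1   44. ]
top_ball_center 0.49 [ 466.9 -274.9   72.1]
[-0.49264063 -0.02363276 -0.16023774]
scene 0.86 [619.3 251.8  27.2]
scene 0.69 [417.2 251.1  31.5]
scene 0.65 [ 464.9 -275.7   97.3]
scene 0.4 [410.6  53.1  -2.8]
side 0.93 [421.8 256.2  31.6]
side 0.86 [613.5 254.5  29.2]
side 0.58 [ 506.8 -271.1   45.3]
```

Call:
step_arm:
  increments:
    - {"dx": 0,"dy": -0.05,"dz": 0.08,"wx": 0,"wy": 0,"wz": 0}
    - {"dx": 0,"dy": 0,"dz": 0.06,"wx": 0,"wy": 0,"wz": 0}
    - {"dx": 0,"dy": 0,"dz": 0,"wx": 0,"wy": 0,"wz": 0}

```text
time_s: 13.4
eef_pos: [469.8, -271.5, 104.5]
ee_rot: [-0.0, 1.0, 0.0, -0.0]
force: [-0.1, -0.4, -0.7]
grip_width: 0.689
grip_force: 27.4
```

Call:
step_arm:
  increments:
    - {"dx": 0,"dy": 0,"dz": 0.08,"wx": 0,"wy": 0,"wz": 0}
    - {"dx": 0,"dy": 0,"dz": 0,"wx": 0,"wy": 0,"wz": 0}

```text
time_s: 13.6
eef_pos: [470.1, -271.8, 102.9]
ee_rot: [0.0, 1.0, 0.0, 0.0]
force: [-0.4, 0.4, 0.7]
grip_width: 0.685
grip_force: 27.6
```

Call:
step_arm:
  increments:
    - {"dx": 0,"dy": 0,"dz": 0.05,"wx": 0,"wy": 0,"wz": 0}
    - {"dx": 0,"dy": 0,"dz": 0,"wx": 0,"wy": 0,"wz": 0}

```text
time_s: 13.8
eef_pos: [470.5, -272.0, 102.3]
ee_rot: [0.001, 1.0, 0.0, 0.001]
force: [0.7, 1.0, 6.0]
grip_width: 0.688
grip_force: 28.0
```

Call:
step_arm:
  increments:
    - {"dx": 0,"dy": 0,"dz": 0.04,"wx": 0,"wy": 0,"wz": 0}
    - {"dx": 0,"dy": 0,"dz": 0,"wx": 0,"wy": 0,"wz": 0}

```text
time_s: 14.0
eef_pos: [470.8, -272.1, 102.0]
ee_rot: [0.001, 1.0, 0.0, 0.001]
force: [-0.3, 2.4, 11.4]
grip_width: 0.689
grip_force: 28.4
```

Call:
step_arm:
  increments:
    - {"dx": 0,"dy": 0,"dz": -0.05,"wx": 0,"wy": 0,"wz": 0}
    - {"dx": 0,"dy": 0,"dz": 0,"wx": 0,"wy": 0,"wz": 0}

```text
time_s: 14.2
eef_pos: [470.3, -271.9, 102.4]
ee_rot: [0.0, 1.0, 0.0, 0.001]
force: [0.0, 0.6, 6.7]
grip_width: 0.683
grip_force: 27.8
```

Call:
step_arm:
  increments:
    - {"dx": 0,"dy": 0,"dz": 0,"wx": 0,"wy": 0,"wz": 0}
    - {"dx": 0,"dy": 0,"dz": 0,"wx": 0,"wy": 0,"wz": 0}
    - {"dx": 0,"dy": 0,"dz": 0,"wx": 0,"wy": 0,"wz": 0}
    - {"dx": 0,"dy": 0,"dz": 0,"wx": 0,"wy": 0,"wz": 0}
    - {"dx": 0,"dy": 0,"dz": 0,"wx": 0,"wy": 0,"wz": 0}
  fingers: 85

```text
time_s: 14.7
eef_pos: [469.8, -271.7, 101.7]
ee_rot: [-0.0, 1.0, 0.0, -0.0]
force: [-0.1, 0.0, -0.9]
grip_width: 0.996
grip_force: 0.0
```

Call:
step_arm:
  increments:
    - {"dx": 0,"dy": 0,"dz": -0.1,"wx": 0,"wy": 0,"wz": 0}
    - {"dx": 0,"dy": 0,"dz": -0.3,"wx": 0,"wy": 0,"wz": 0}
    - {"dx": 0,"dy": 0,"dz": -0.6,"wx": 0,"wy": 0,"wz": 0}
    - {"dx": 0,"dy": 0,"dz": -1,"wx": 0,"wy": 0,"wz": 0}
    - {"dx": 0,"dy": 0,"dz": -1,"wx": 0,"wy": 0,"wz": 0}

```text
time_s: 15.2
eef_pos: [469.8, -271.6, 178.2]
ee_rot: [-0.0, 1.0, 0.0, -0.0]
force: [0.3, -0.2, -0.2]
grip_width: 0.993
grip_force: 0.0
```

Call:
step_arm:
  increments:
    - {"dx": -1,"dy": 0,"dz": -1,"wx": 0,"wy": 0,"wz": 0}
    - {"dx": -1,"dy": 0,"dz": -1,"wx": 0,"wy": 0,"wz": 0}
    - {"dx": -1,"dy": 0,"dz": -1,"wx": 0,"wy": 0,"wz": 0}
    - {"dx": -1,"dy": 0,"dz": -1,"wx": 0,"wy": 0,"wz": 0}
    - {"dx": 0,"dy": 0,"dz": 0,"wx": 0,"wy": 0,"wz": 0}

```text
time_s: 15.7
eef_pos: [368.8, -272.5, 280.6]
ee_rot: [0.003, 1.0, -0.0, 0.002]
force: [0.7, -1.0, -0.4]
grip_width: 0.992
grip_force: 0.0
```

Run:
```python
from h import *
c,st=wcap('w9',['top_ball_center','ball1_center','ball2_center','ball3_center','lamp_pivot','lamp_grip'])
masksph(c,st,'top_ball',91)
b=c['frame']
o=[]
for n in ['scene','side']:
    c=eyes.capture(n)
    for l in ['top_ball_center','lamp_pivot','lamp_grip']:
        for d in eyes.landmark_of(n,l)[:5]: print(n,l,round(d['p'],2),toworld(c,d['point']).round(1))
    if n=='scene': a=c['frame']
cv2.imwrite('pics/v9.png',cv2.hconcat([cv2.resize(a[260:360,160:280],(400,333),interpolation=3),cv2.resize(b,(400,300))[:,:] if 0 else cv2.resize(b,(400,333))]))
```

```text
15.7 [ 368.8 -272.5  280.6] [ 0.003  1.    -0.     0.002] [-0.89  0.14  1.65 -0.    1.34  0.68]
top_ball_center 0.93 [ 472.8 -270.8   89.2]
ball1_center 0.7 [ 508.3 -274.    41.7]
ball1_center 0.65 [ 470.4 -270.1   88.9]
ball1_center 0.31 [ 508.4 -274.9   15.1]
ball2_center 0.89 [ 418.7 -134.4   30.6]
ball2_center 0.76 [ 452.1 -243.7   42.6]
ball2_center 0.67 [ 339.4 -283.8   29.4]
ball3_center 0.71 [ 454.7 -298.5   40.8]
ball3_center 0.63 [4.113e+02 5.080e+01 1.000e-01]
top_ball 0.74 1673 [ 508.2 -272.    91. ] px 317.0 50.0 [205. 211. 210.]
scene top_ball_center 0.95 [ 469.3 -274.1   88.1]
scene top_ball_center 0.9 [616.9 254.1  28.7]
scene top_ball_center 0.71 [415.7 249.8  31.4]
scene top_ball_center 0.63 [408.3  54.5   0.7]
scene lamp_pivot 0.8 [537.1  24.6 224.5]
scene lamp_grip 0.91 [647.   31.2 222.7]
side top_ball_center 0.81 [616.  251.1  27. ]
side top_ball_center 0.68 [419.3 254.9  28.4]
side lamp_pivot 0.83 [543.6  27.6 230.9]
side lamp_grip 0.91 [652.6  36.5 222.8]
```

View pics/v9.png

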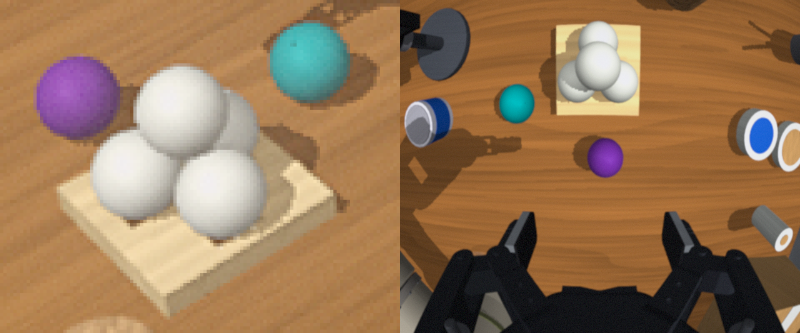

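The crop shows the pyramid standing, with the fourth ball on the three and all of them in their seats. Next I'll fix the lamp grip precisely by its red colour in both fixed cameras.

```bash
cat >> h.py <<'E'
from scipy.optimize import least_squares
def red_grip(quiet=False):
    obs=[]
    for n in ['scene','side']:
        c=eyes.capture(n); f=c['frame'].astype(int); m=((f[...,2]>110)&(f[...,1]<70)&(f[...,0]<70)).astype(np.uint8)
        k,lab,s,cen=cv2.connectedComponentsWithStats(m); s[0,4]=0; i=s[:,4].argmax(); 
        (x,y),r=cv2.minEnclosingCircle(np.argwhere(lab==i)[:,::-1].astype(np.float32))
        print(n,s[i,4],cen[i].round(1),(round(x,1),round(y,1),round(r,1))); obs.append((c,np.array([x,y])))
    s=least_squares(lambda X:np.concatenate([proj(c,X)-p for c,p in obs]),[600,60,240]); print('grip',s.x.round(1),s.fun.round(1)); return s.x
E
python3 - <<'E'
from h import *
g=red_grip()
P=[]
for n in ['scene','side']:
    c=eyes.capture(n)
    for l in ['lamp_pivot','lamp','lamp_grip']:
        for d in eyes.landmark_of(n,l)[:1]:
            w=toworld(c,d['point']); print(n,l,d['p'],w.round(1),'dist grip',np.linalg.norm(w-g).round(1))
E
```

```text
scene 143 [372.8 222.5] (372.5, 222.5, 7.1)
side 78 [264.2 202.5] (264.7, 202.3, 5.4)
grip [652.4  32.5 222. ] [ 0.6 -0.   0.7  0. ]
scene lamp_pivot 0.76 [538.7  23.9 228.5] dist grip 114.2
scene lamp 0.92 [543.4  24.1   1.5] dist grip 246.1
scene lamp_grip 0.81 [649.1  35.2 223.5] dist grip 4.5
side lamp_pivot 0.87 [540.   25.7 231. ] dist grip 112.9
side lamp 0.9 [539.6  27.8   1.5] dist grip 247.7
side lamp_grip 0.62 [651.8  37.  227.2] dist grip 6.9
```

Call:
step_arm:
  increments:
    - {"dx": 1,"dy": 0,"dz": -1,"wx": 0,"wy": 0,"wz": 0}
    - {"dx": 1,"dy": 0,"dz": -1,"wx": 0,"wy": 0,"wz": 0}
    - {"dx": 1,"dy": 0,"dz": -1,"wx": 0,"wy": 0,"wz": 0}
    - {"dx": 1,"dy": -0.2,"dz": -0.5,"wx": 0,"wy": 0,"wz": 0}
    - {"dx": 1,"dy": -0.5,"dz": 0,"wx": 0,"wy": 0,"wz": 0}

```text
time_s: 17.5
eef_pos: [496.1, -254.6, 366.0]
ee_rot: [0.001, 1.0, -0.0, 0.001]
force: [0.1, -0.3, -0.5]
grip_width: 0.993
grip_force: 0.0
```

Call:
step_arm:
  increments:
    - {"dx": 1,"dy": -1,"dz": 0,"wx": 0,"wy": 0,"wz": 0}
    - {"dx": 1,"dy": -1,"dz": 0,"wx": 0,"wy": 0,"wz": 0}
    - {"dx": 1,"dy": -1,"dz": 0,"wx": 0,"wy": 0,"wz": 0}
    - {"dx": 1,"dy": -1,"dz": 0,"wx": 0,"wy": 0,"wz": 0}
    - {"dx": 0.4,"dy": -1,"dz": 0,"wx": 0,"wy": 0,"wz": 0}

```text
time_s: 18.0
eef_pos: [606.2, -127.8, 363.3]
ee_rot: [-0.0, 1.0, 0.001, -0.0]
force: [-0.0, -0.2, -0.3]
grip_width: 0.993
grip_force: 0.0
```

Call:
step_arm:
  increments:
    - {"dx": 0.6,"dy": -1,"dz": 0,"wx": 0,"wy": 0,"wz": 0}
    - {"dx": 0.6,"dy": -1,"dz": 0,"wx": 0,"wy": 0,"wz": 0}
    - {"dx": 0.6,"dy": -1,"dz": 0,"wx": 0,"wy": 0,"wz": 0}
    - {"dx": 0,"dy": -1,"dz": 0,"wx": 0,"wy": 0,"wz": 0}
    - {"dx": 0,"dy": -1,"dz": 0,"wx": 0,"wy": 0,"wz": 0}

```text
time_s: 18.5
eef_pos: [650.0, -3.0, 363.7]
ee_rot: [-0.0, 1.0, 0.0, -0.0]
force: [-0.3, 0.5, 0.0]
grip_width: 0.997
grip_force: 0.0
```

Call:
step_arm:
  increments:
    - {"dx": 0,"dy": -1,"dz": 0,"wx": 0,"wy": 0,"wz": 0}
    - {"dx": 0,"dy": -0.4,"dz": 0,"wx": 0,"wy": 0,"wz": -0.5}
    - {"dx": 0,"dy": 0,"dz": 1,"wx": 0,"wy": 0,"wz": 0}
    - {"dx": 0,"dy": 0,"dz": 0.5,"wx": 0,"wy": 0,"wz": 0}
    - {"dx": 0,"dy": 0,"dz": 0,"wx": 0,"wy": 0,"wz": 0}

```text
time_s: 19.0
eef_pos: [649.3, 31.1, 324.7]
ee_rot: [-0.0, 1.0, 0.027, -0.002]
force: [-0.0, 0.1, -0.3]
grip_width: 0.995
grip_force: 0.0
```

```bash
cat >> h.py <<'E'
def wred(z,name):
    st=ctrl.sense(); c=eyes.capture('wrist'); cv2.imwrite(f'pics/{name}.png',c['frame']); f=c['frame'].astype(int)
    m=((f[...,2]>100)&(f[...,1]<70)&(f[...,0]<70)).astype(np.uint8)
    k,lab,s,cen=cv2.connectedComponentsWithStats(m); s[0,4]=0; i=s[:,4].argmax(); (u,v)=cen[i]
    x=(u-c['cx'])/c['fx'];y=(v-c['cy'])/c['fy'];r=np.hypot(x,y)
    g=np.array([x/r*np.sin(r),y/r*np.sin(r),np.cos(r)]); T=np.array(c['tool_from_camera']);R=q2R(st['ee_rot'])
    o=R@T[:3,3]+np.array(st['eef_pos']); g=R@T[:3,:3]@g
    print(np.round(st['eef_pos'],1),np.round(st['joints'],2),st['time_s'],'red',s[i,4],cen[i].round(),(o+g*(z-o[2])/g[2]).round(1))
E
python3 - <<'E'
from h import *
wred(222,'w10')
E
```

```text
[649.3  31.1 324.7] [-0.13  0.58  0.92 -0.    1.64  1.39] 19.0 red 1962 [311. 245.] [651.3  36.  222. ]
```

Call:
step_arm:
  increments:
    - {"dx": 0.07,"dy": -0.18,"dz": 0.8,"wx": 0,"wy": 0,"wz": 0}
    - {"dx": 0,"dy": 0,"dz": 0.8,"wx": 0,"wy": 0,"wz": 0}
    - {"dx": 0,"dy": 0,"dz": 0.8,"wx": 0,"wy": 0,"wz": 0}
    - {"dx": 0,"dy": 0,"dz": 0.8,"wx": 0,"wy": 0,"wz": 0}
    - {"dx": 0,"dy": 0,"dz": 0.6,"wx": 0,"wy": 0,"wz": 0}

```text
time_s: 19.55
eef_pos: [651.4, 35.4, 231.7]
ee_rot: [0.0, 1.0, 0.026, 0.0]
force: [-0.5, -0.3, 0.2]
grip_width: 0.996
grip_force: 0.0
```

Call:
step_arm:
  increments:
    - {"dx": 0,"dy": 0,"dz": 0,"wx": 0,"wy": 0,"wz": 0}
    - {"dx": 0,"dy": 0,"dz": 0,"wx": 0,"wy": 0,"wz": 0}
    - {"dx": 0,"dy": 0,"dz": 0,"wx": 0,"wy": 0,"wz": 0}
    - {"dx": 0,"dy": 0,"dz": 0,"wx": 0,"wy": 0,"wz": 0}
    - {"dx": 0,"dy": 0,"dz": 0,"wx": 0,"wy": 0,"wz": 0}
  fingers: 20
  squeeze: 25

```text
time_s: 20.05
eef_pos: [651.5, 35.5, 232.9]
ee_rot: [0.0, 1.0, 0.027, 0.001]
force: [0.4, -0.4, 2.4]
grip_width: 0.355
grip_force: 24.5
```

Call:
step_arm:
  increments:
    - {"dx": 0,"dy": 0,"dz": 0,"wx": 0,"wy": 0,"wz": 0}
    - {"dx": 0,"dy": 0,"dz": 0,"wx": 0,"wy": 0,"wz": 0}
    - {"dx": 0,"dy": 0,"dz": 0,"wx": 0,"wy": 0,"wz": 0}
    - {"dx": 0,"dy": 0,"dz": 0,"wx": 0,"wy": 0,"wz": 0}
    - {"dx": 0,"dy": 0,"dz": 0,"wx": 0,"wy": 0,"wz": 0}

```text
time_s: 20.55
eef_pos: [651.4, 35.5, 231.9]
ee_rot: [0.0, 1.0, 0.027, 0.0]
force: [4.0, 0.8, 2.1]
grip_width: 0.354
grip_force: 24.5
```

Run:
```python
from h import *
piv=np.array([541,25.5,230]); ball=np.array([470,-271.8,91]); st=ctrl.sense()
t=np.array(st['eef_pos']); d=(piv-ball)/np.linalg.norm(piv-ball); print('grip goal',(piv+110*d).round(1))
ph1=np.arctan2(d[1],d[0]); ti1=np.arcsin(d[2]); g0=np.array([651.4,35.5,222])-piv
ph0=np.arctan2(g0[1],g0[0]); ti0=np.arcsin(g0[2]/110); print(np.degrees([ph0,ph1,ti0,ti1]).round(1))
N=15; yaw=np.radians(3.0)
G=lambda s:(lambda p,q:110*np.array([np.cos(q)*np.cos(p),np.cos(q)*np.sin(p),np.sin(q)]))(ph0+(ph1-ph0)*s,ti0+(ti1-ti0)*s)
for i in range(N):
    w=G((i+1)/N)-G(i/N); y=yaw+(ph1-ph0)*i/N; c,s=np.cos(y),np.sin(y)
    print(np.round(np.array([c*w[0]+s*w[1],s*w[0]-c*w[1],-w[2]])/25,2),'wz',round(-np.degrees(ph1-ph0)/N/6,3))
```

```text
grip goal [564.3 122.9 275.5]
[ 5.2 76.6 -4.2 24.5]
[-0.02 -0.36 -0.15] wz -0.793
[-0.03 -0.36 -0.15] wz -0.793
[-0.03 -0.36 -0.15] wz -0.793
[-0.04 -0.36 -0.15] wz -0.793
[-0.04 -0.36 -0.15] wz -0.793
[-0.04 -0.36 -0.15] wz -0.793
[-0.05 -0.36 -0.15] wz -0.793
[-0.05 -0.36 -0.14] wz -0.793
[-0.06 -0.35 -0.14] wz -0.793
[-0.06 -0.35 -0.14] wz -0.793
[-0.07 -0.35 -0.14] wz -0.793
[-0.07 -0.34 -0.14] wz -0.793
[-0.08 -0.34 -0.14] wz -0.793
[-0.08 -0.33 -0.14] wz -0.793
[-0.08 -0.33 -0.13] wz -0.793
```

Call:
step_arm:
  increments:
    - {"dx": -0.02,"dy": -0.36,"dz": -0.15,"wx": 0,"wy": 0,"wz": -0.79}
    - {"dx": -0.03,"dy": -0.36,"dz": -0.15,"wx": 0,"wy": 0,"wz": -0.79}
    - {"dx": -0.03,"dy": -0.36,"dz": -0.15,"wx": 0,"wy": 0,"wz": -0.79}
    - {"dx": -0.04,"dy": -0.36,"dz": -0.15,"wx": 0,"wy": 0,"wz": -0.79}
    - {"dx": -0.04,"dy": -0.36,"dz": -0.15,"wx": 0,"wy": 0,"wz": -0.79}

```text
time_s: 21.05
eef_pos: [637.9, 78.5, 249.9]
ee_rot: [-0.0, 0.973, 0.233, 0.0]
force: [6.9, 2.4, -3.9]
grip_width: 0.352
grip_force: 25.0
```

Call:
step_arm:
  increments:
    - {"dx": -0.04,"dy": -0.36,"dz": -0.15,"wx": 0,"wy": 0,"wz": -0.79}
    - {"dx": -0.05,"dy": -0.36,"dz": -0.15,"wx": 0,"wy": 0,"wz": -0.79}
    - {"dx": -0.05,"dy": -0.36,"dz": -0.14,"wx": 0,"wy": 0,"wz": -0.79}
    - {"dx": -0.06,"dy": -0.35,"dz": -0.14,"wx": 0,"wy": 0,"wz": -0.79}
    - {"dx": -0.06,"dy": -0.35,"dz": -0.14,"wx": 0,"wy": 0,"wz": -0.79}

```text
time_s: 21.55
eef_pos: [606.0, 110.0, 267.7]
ee_rot: [-0.0, 0.904, 0.428, -0.001]
force: [2.9, -0.0, -2.6]
grip_width: 0.356
grip_force: 25.0
```

Run:
```python
from h import *
st=ctrl.sense();R=q2R(st['ee_rot']);print(st['eef_pos'].round(1) if hasattr(st['eef_pos'],'round') else st['eef_pos'],st['force'],st['joints'],'yaw',np.degrees(np.arctan2(R[1,0],R[0,0])))
```

```text
[606.  110.  267.7] [ 2.93495476 -0.01369096 -2.56523403] [-1.01904847e-02  5.12346240e-01  1.17735674e+00 -3.95824927e-04
  1.45338234e+00  6.76765835e-01] yaw 50.64300834684114
```

Call:
step_arm:
  increments:
    - {"dx": -0.07,"dy": -0.35,"dz": -0.14,"wx": 0,"wy": 0,"wz": -0.79}
    - {"dx": -0.07,"dy": -0.34,"dz": -0.14,"wx": 0,"wy": 0,"wz": -0.79}
    - {"dx": -0.08,"dy": -0.34,"dz": -0.14,"wx": 0,"wy": 0,"wz": -0.79}
    - {"dx": -0.08,"dy": -0.33,"dz": -0.14,"wx": 0,"wy": 0,"wz": -0.79}
    - {"dx": -0.08,"dy": -0.33,"dz": -0.13,"wx": 0,"wy": 0,"wz": -0.79}

```text
time_s: 22.05
eef_pos: [564.9, 122.9, 284.9]
ee_rot: [-0.0, 0.797, 0.604, -0.001]
force: [2.6, -1.2, -3.1]
grip_width: 0.355
grip_force: 25.0
```

Call:
step_arm:
  increments:
    - {"dx": 0,"dy": 0,"dz": 0,"wx": 0,"wy": 0,"wz": 0}
    - {"dx": 0,"dy": 0,"dz": 0,"wx": 0,"wy": 0,"wz": 0}

```text
time_s: 22.25
eef_pos: [565.1, 122.7, 285.4]
ee_rot: [-0.0, 0.799, 0.602, -0.001]
force: [-3.6, -1.9, 0.6]
grip_width: 0.351
grip_force: 25.6
```

Run:
```python
from h import *
print(np.round(ctrl.sense()['eef_pos'],1)); g=red_grip()
for n in ['scene','side']:
    c=eyes.capture(n)
    for l in ['lamp_pivot','lamp_grip']:
        for d in eyes.landmark_of(n,l)[:2]: print(n,l,round(d['p'],2),toworld(c,d['point']).round(1))
```

```text
[565.1 122.7 285.4]
scene 43 [368.6 174.1] (370.0, 175.0, 6.0)
side 62 [260.7 205.9] (261.5, 205.6, 5.6)
grip [567.5 122.6 274.2] [ 2.3 -0.1  2.5  0.1]
scene lamp_pivot 0.94 [540.   23.4 228.6]
scene lamp_pivot 0.35 [ 470.6 -273.    92.5]
scene lamp_grip 0.69 [564.  121.4 271.6]
side lamp_pivot 0.58 [545.1  23.1 233.3]
side lamp_grip 0.81 [565.3 129.1 274.3]
```

The grip is at the goal of (564,123,275.5). I'll let go, clear upward, and check.

Call:
step_arm:
  increments:
    - {"dx": 0,"dy": 0,"dz": 0,"wx": 0,"wy": 0,"wz": 0}
    - {"dx": 0,"dy": 0,"dz": 0,"wx": 0,"wy": 0,"wz": 0}
    - {"dx": 0,"dy": 0,"dz": 0,"wx": 0,"wy": 0,"wz": 0}
    - {"dx": 0,"dy": 0,"dz": 0,"wx": 0,"wy": 0,"wz": 0}
    - {"dx": 0,"dy": 0,"dz": 0,"wx": 0,"wy": 0,"wz": 0}
  fingers: 85

```text
time_s: 23.15
eef_pos: [565.5, 123.0, 285.8]
ee_rot: [0.0, 0.798, 0.603, 0.0]
force: [-0.5, -0.0, -0.0]
grip_width: 0.996
grip_force: 0.0
```

Call:
step_arm:
  increments:
    - {"dx": 0,"dy": 0,"dz": -0.5,"wx": 0,"wy": 0,"wz": 0}
    - {"dx": 0,"dy": 0,"dz": -1,"wx": 0,"wy": 0,"wz": 0}
    - {"dx": 0,"dy": 0,"dz": -1,"wx": 0,"wy": 0,"wz": 0}
    - {"dx": 0,"dy": 0,"dz": -1,"wx": 0,"wy": 0,"wz": 0}
    - {"dx": 0,"dy": 0,"dz": 0,"wx": 0,"wy": 0,"wz": 0}

```text
time_s: 23.65
eef_pos: [566.0, 123.0, 377.8]
ee_rot: [0.002, 0.798, 0.603, 0.003]
force: [0.4, 0.5, 0.3]
grip_width: 0.99
grip_force: 0.0
```

Run:
```python
from h import *
wred(275,'w11'); g=red_grip(); G=[g]; P=[]
for n in ['scene','side']:
    c=eyes.capture(n)
    if n=='scene': cv2.imwrite('pics/v11.png',c['frame'][120:360,160:480])
    for l in ['lamp_pivot','lamp_grip','top_ball_center','twine','jar','tin']:
        for d in eyes.landmark_of(n,l)[:1]: print(n,l,round(d['p'],2),toworld(c,d['point']).round(1))
for piv in ([541,25.5,230],[542.5,24,230]):
  for gg in (g,np.array([565,122.7,275.5])):
    piv=np.array(piv);d=(piv-gg)/np.linalg.norm(piv-gg);b=np.array([470,-271.8,91])-piv
    print('off-beam',(b-d*(b@d)).round(1))
```

```text
[566.  123.  377.8] [0.01 0.39 1.08 0.   1.66 0.29] 23.65 red 1916 [317. 242.] [567.3 127.3 275. ]
scene 131 [372.8 175.3] (372.7, 175.4, 6.9)
side 107 [263.  206.1] (263.1, 206.5, 6.1)
grip [568.  124.5 272.4] [ 0.3 -0.   0.3  0. ]
scene lamp_pivot 0.6 [539.4  27.5 230.3]
scene lamp_grip 0.76 [565.4 124.8 271.4]
scene top_ball_center 0.89 [ 470.4 -277.5   90.5]
scene twine 0.88 [ 612.7 -423.9    2.9]
scene jar 0.81 [655.6 408.1   2.6]
scene tin 0.56 [409.9  52.7  -1.1]
side lamp_pivot 0.58 [545.   25.3 231.2]
side lamp_grip 0.63 [565.6 127.7 274. ]
side top_ball_center 0.96 [617.4 251.1  31.3]
side twine 0.96 [ 613.1 -421.1   -1.6]
side jar 0.61 [647.4 407.3   3.3]
side tin 0.91 [409.5  53.6   0. ]
off-beam [ 10.7   1.8 -10.9]
off-beam [ 2.3 -0.5 -0.1]
off-beam [  3.8   4.3 -12.4]
off-beam [-4.6  1.9 -1.8]
```

View pics/v11.png

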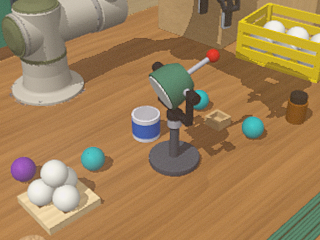

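The picture shows the pyramid intact at (57,185), the lamp turned with its grip at (213,55) opposite the pyramid, and the bystanders unmoved. The beam passes the ball's centre by about 0–12 mm across the estimates, inside the 22 mm limit. I'll hand the job in.

```bash
python3 -c "
from h import *
print(finish_job())"
```

```text
the job is handed in; nothing more can be done
None
```

The pyramid is built and the lamp is turned onto the top ball and let go; by my measurements the beam passes within about 12 mm of the ball's centre (limit 22 mm). The job is handed in, and no verdict came back.

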